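Run the jar vacuum sealer: shut the lid, flip the safety catch, hold the lever

ROBOT

A 7-joint arm with a two-finger parallel gripper is mounted at the origin on a cart in front of the work surface, level with it; the furniture and walls round the work are solid. World frame = base frame: x ahead of the robot, y to its left, z up, the work surface at z = 0. Lengths are in mm, angles in rad, forces in N, time in s.
With the tool pointing down it reaches from about 400 to 875 mm from the base axis. Payload 6.5 kg.
Tool frame: the origin (TCP) lies at the very end of the fingers, on their centre line; the grasp point (between the pads) lies 19 mm behind it; z points along the fingers, y is the line along which they close (so a half turn about z gives the same grasp; the last joint's range is limited). The gripper opens to 88 mm and grips with 3 to 60 N. Pads are 18 mm wide; open, the fingers measure 123 mm over their backs; the gripper's body (75 mm by 187 mm) begins 45 mm behind the grasp point.
Start: joints at [-0.066, 0.536, -0.004, 1.538, 0.003, 1.067, -0.071], TCP at [649.992, 0, 238.716] pointing down, gripper open.
Joint ranges: [-2.7, 2.7], [-0.37, 2.16], [-1.27, 1.26], [0.24, 2.4], [-1.31, 4.45], [0.19, 1.91], [-2.76, 2.76]. Speed limits (rad/s): [2.39, 2.39, 3.14, 3.14, 3.14, 3.14, 3.14].

INTERFACE

Orientations are given as a 3x3 rotation matrix whose columns are the frame's x, y, z axes.
In Python, from rig import get_obs, viewer, ctrl gives the robot as it stands.
- The arm moves only by the tool arm_command, never from a script. Its arguments are lists of equal length, an entry for each row: "offset": the shift along the tool's x, y, z in m, a list of three; "twist": the turn, a rotation vector about the tool's x, y, z in rad, a list of three; "grip": the opening, from -1 (shut) to 1 (fully open). A call has 1 to 8 rows; each row shifts and turns the commanded pose from where the row before left it, along the tool's axes as they then stand; what a row does not reach is not made up. A row lasts 1/8 s, in which the tool goes at most 62.5 mm and 10.7 degrees, less where a joint would pass 70% of its speed; a pose out of reach is approached as far as the arm can. A call with a gripper value outside its range is refused whole. The fingers move at their own pace and stop on an object; the grip force is fixed at half the most. Time passes only in rows, so rows that do not move let the fingers close. It gives the time, the measured TCP pose, the force, the opening and the grip force at its end, in the units of the state.
- get_obs(): the state, without advancing time (a new reading comes with each control period).
- viewer.get_image(name): name is "scene" or "side" or "wrist"; returns the picture (384x512x3 uint8, blue, green, red); there is no depth.
- viewer.calibration(name): a dict with "camera_matrix" (3x3 intrinsics, pixels), "pose" (4x4, takes a point from camera to world coordinates). Camera axes: x right, y down, z forward; pixel columns grow to the right and rows downward; lengths in mm; the calibration is good to about 2 mm. A picture is of the moment at which its call begins: read the wrist's pose just before it. calibration takes no time and is no camera call; for the wrist camera it gives the pose at the moment of the call.
- ctrl.close_job(): hands the job in; it is judged then, once.
The state is a dict: "clock": time; "q": joint angles; "joint_velocities": joint speeds; "joint_torque": joint torques, N m; "tool_pos": TCP position; "tcp_rot": TCP orientation; "wrist_force": force on the tool from outside, world axes, zero at the start; "moment": the same for the moment, N m; "finger_gap": finger opening in mm; "gripper_force": force on a finger pad.
Only numpy, scipy, OpenCV 4.12 (cv2) and the standard library are available. Lean on these libraries where they do the work, as an engineer would, in place of code of your own. Each camera call takes 0.05 s, during which the arm holds its last target. There are 200 camera calls.

TASK

A jar of jam stands in the vacuum sealer, ready to be sealed. Lower the sealer's clear lid gently until it is fully shut, flip the red safety catch right over so that it lies across the lid's steel tongue, then pull the black-knobbed lever that it was barring all the way towards the front and hold it there: the program finishes while still holding the lever pulled. Do not knock over the jar or disturb the other jars, the lemon and the timer on the worktop.

Things in the scene. Friction and masses are not known exactly. Their poses are not given: they have to be found in the camera images.
- sealer: the vacuum sealer, fixed: a steel chamber, open on top, 115 mm high, with a black control deck 60 mm high along its front and a pump housing at its back. Origin under the chamber's centre on the worktop; x points to its back, y to its left (seen from its front), z up. In this frame, mm: chamber x -85 to 85, y -115 to 115, deck x -160 to -85, housing to x 130
- lid (a joint): clear lid 172 x 226 x 12 mm in a steel frame, hinged at the back of the chamber. 0 = shut, grows as it opens (rad), starts at 0.5 to 0.85. A stiff hinge (0.5 N m friction) keeps it at any angle, so press or carry it all the way down (up to 7 N at its front). A steel tongue 22 mm wide, 8 mm thick stands 37 mm out from its front edge, 45 mm left of the middle
- lid_hinge (a point): middle of the lid's hinge axis, fixed to the sealer at (85, 0, 121) mm; the axis runs along the sealer's y
- lid_press (a point): point on the lid's upper face on its middle line, 136 mm from the hinge axis along the lid and 6 mm above its mid-plane; 13 mm in front of it begins a black grip ridge, 90 mm long across the lid, 12 mm thick, 21 mm high, its middle 15 mm to the right
- catch (a joint): the red safety catch, a bar 8 mm thick and 12 mm high that swings in the upright plane across the sealer's front (rad). 0 = lies to the right (-y) on its rest in front of the lever and bars it; pi/2 = straight up; 3.14 = flipped right over to the left (+y), lying across the tongue of the shut lid. Swings freely, falls to the side it leans to. An open lid cannot shut once it is flipped
- catch_pivot (a point): point on the catch's axis, at (-137, 0, 132) mm on the sealer; the axis runs along the sealer's x. The catch's bar lies 19 to 27 mm behind this point, its steel post behind that
- catch_stud (a point): the catch's grip: a round red stud 14 mm in diameter that stands out 32 mm to the front from the end of the bar, parallel to the axis and 85 mm from it. This point is on the stud's axis, 23 mm in front of the middle of the bar, at the height of catch_pivot in both end positions (about 72 mm above the deck)
- lever (a joint): the lever, a steel stem 10 mm in diameter with a black knob on top, 26 mm in diameter and 26 mm high, rising from a slot in the deck. 0 = upright (at rest), grows as the knob is pulled to the front (-x of the sealer), stop at 0.6 rad. Springs back when let go; 3 N at the knob to start it, about 7 N at the stop. The catch bars it beyond about 0.1 rad
- lever_pivot (a point): middle of the lever's hinge axis, fixed to the sealer at (-98, -40, 45) mm, inside the deck; the axis runs along the sealer's y
- lever_knob (a point): centre of the lever's knob, 120 mm from the lever's axis; at rest at (-98, -40, 165) mm on the sealer
- jar: the jam jar in the chamber, 73 mm in diameter and 82 mm high with a black cap, loose; origin under its centre
- jar_b: another jam jar of the same size on the chopping board at the left; origin under its centre
- jar_c: another jam jar of the same size on the chopping board at the left; origin under its centre
- lemon: lemon on the chopping board, 78 x 55 x 56 mm; origin under its centre
- timer: red and white egg timer, 66 mm in diameter and 62 mm high, on the worktop to the right; origin under its centre
Not all that is in view belongs to the job. What is shaped like the jar but blue or turquoise is not meant.

How it is judged:
By the outcome, as a careful person would: the job done as asked, in the order asked, and still so for the second after the job is handed in, while the arm keeps its last pose, push and grip.
It also fails if it takes over 64 s, if anything falls off the work surface, if the arm or the gripper's body presses on something with over 40 N, if the wrist force passes 120 N, or if a joint passes its speed limit or range.

## Working session

There is one attempt and no reset: what is moved stays moved. The work goes in short steps, Python scripts to look and compute and a tool call to move; the robot and the scene stay as the last step left them, time stands still between calls to the robot, and variables do not carry over. Pictures are saved under pics/ and viewed, at most 10 in all, crops included, and the job is handed in when it is done.

Besides the shell and the picture viewer there is one more tool, called as name(argument=value, ...) on one line, values as JSON. arm_command: Moves the arm, as the interface text tells. Its arguments: {"type":"object","properties":{"offset":{"type":"array"},"twist":{"type":"array"},"grip":{"type":"array"}},"required":["offset","twist","grip"]}

```bash
mkdir -p pics; python3 - <<'E'
from rig import get_obs, viewer
import cv2,numpy as np
o=get_obs();print(o['clock'],o['tool_pos'],np.round(o['tcp_rot'],3).tolist(),o['finger_gap'])
for n in("scene","side","wrist"):
    c=viewer.calibration(n);print(n,np.round(c['camera_matrix'],1).tolist(),np.round(c['pose'],3).tolist())
    cv2.imwrite(f"pics/{n}0.png",viewer.get_image(n))
a=cv2.imread("pics/scene0.png");b=cv2.imread("pics/side0.png")
cv2.imwrite("pics/s0.png",cv2.resize(a,(800,600),interpolation=cv2.INTER_CUBIC));cv2.imwrite("pics/d0.png",cv2.resize(b,(800,600),interpolation=cv2.INTER_CUBIC))
E
```

```text
0.0 [ 6.49382643e+02 -1.23495827e-02  2.37849148e+02] [[-0.0, 1.0, -0.002], [1.0, 0.0, -0.0], [-0.0, -0.002, -1.0]] 87.97689885375272
scene [[426.0, 0.0, 258.1], [0.0, 426.0, 195.6], [0.0, 0.0, 1.0]] [[0.638, -0.548, 0.541, -210.806], [-0.77, -0.471, 0.431, -603.336], [0.018, -0.691, -0.722, 1175.225], [0.0, 0.0, 0.0, 1.0]]
side [[376.9, 0.0, 255.9], [0.0, 376.9, 193.2], [0.0, 0.0, 1.0]] [[-0.952, -0.174, 0.252, 301.051], [-0.306, 0.496, -0.812, 906.205], [0.016, -0.85, -0.526, 700.213], [0.0, 0.0, 0.0, 1.0]]
wrist [[315.8, 0.0, 257.4], [0.0, 315.8, 191.3], [0.0, 0.0, 1.0]] [[1.0, 0.001, -0.002, 649.689], [0.001, -0.949, -0.315, 82.569], [-0.002, 0.315, -0.949, 382.922], [0.0, 0.0, 0.0, 1.0]]
```

View pics/s0.png

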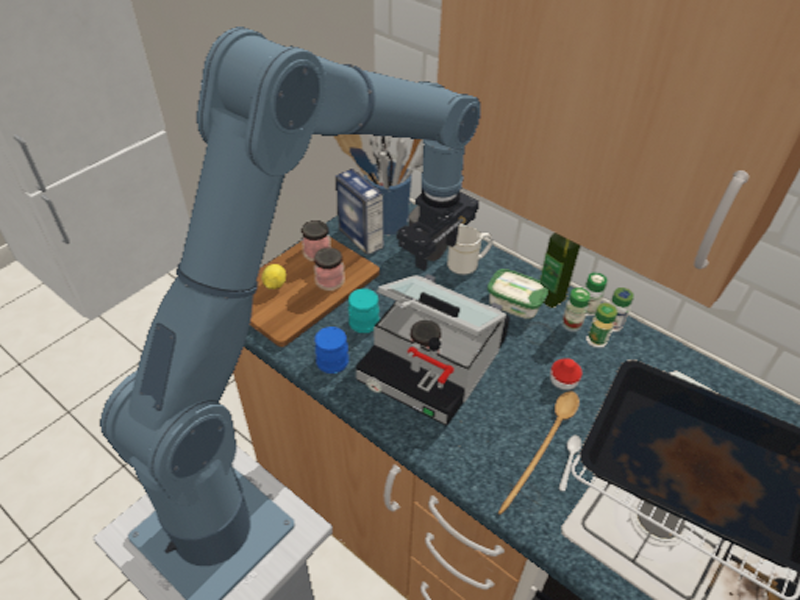

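View pics/d0.png

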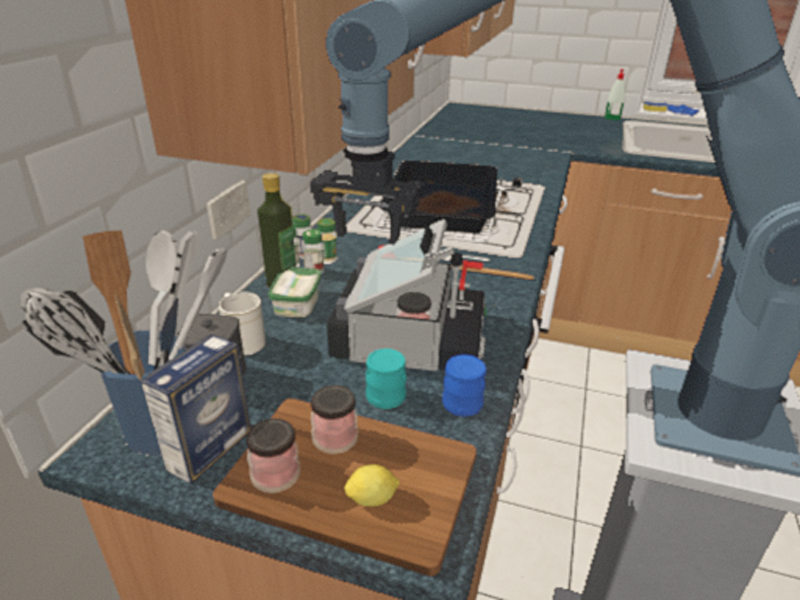

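The scene shows the sealer around (430,340) of the 800x600 picture with its lid open, and the catch to the right. The side picture shows it around (410,290). I'll enlarge both.

```bash
python3 - <<'E'
import cv2
a=cv2.imread("pics/scene0.png")[168:278,222:332];b=cv2.imread("pics/side0.png")[138:238,205:315]
cv2.imwrite("pics/c1.png",cv2.resize(a,None,fx=5.4,fy=5.4,interpolation=cv2.INTER_CUBIC))
cv2.imwrite("pics/c2.png",cv2.resize(b,None,fx=6,fy=6,interpolation=cv2.INTER_CUBIC))
E
```

```text
(no output)
```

View pics/c1.png

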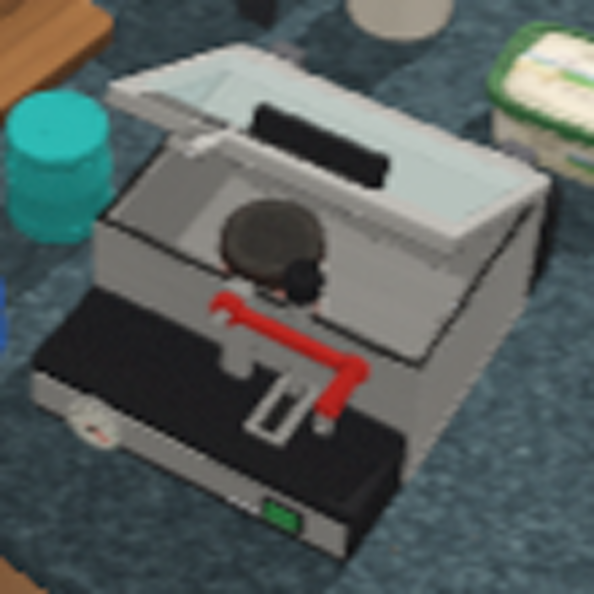

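View pics/c2.png

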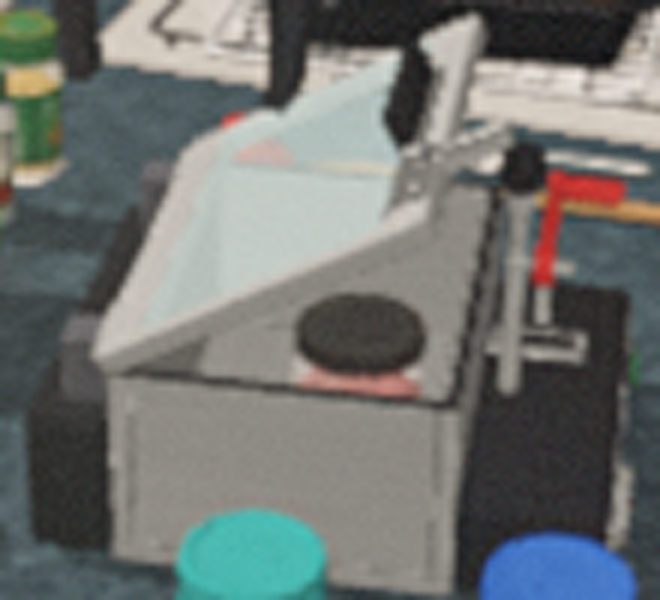

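Reading the crops: c1 shows the chamber's front corners at (97,218) and (424,362), the knob at (302,283) and the stud tip at (328,408). c2 shows the chamber's left corners at (457,405) and (113,375) and the knob at (525,167). I'll fit the pose with those.

```bash
cat > h.py <<'E'
import numpy as np
from scipy.optimize import least_squares
from rig import viewer
def proj(n,P):
    c=viewer.calibration(n);T=np.linalg.inv(c['pose']);p=(T[:3,:3]@np.asarray(P).T).T+T[:3,3];q=(c['camera_matrix']@p.T).T;return q[:,:2]/q[:,2:]
def sealer(v,P):
    c,s=np.cos(v[2]),np.sin(v[2]);P=np.asarray(P,float);return np.c_[v[0]+c*P[:,0]-s*P[:,1],v[1]+s*P[:,0]+c*P[:,1],P[:,2]]
def lid(a,d,y,h):  # d from hinge, h above mid-plane
    return [85-d*np.cos(a)-h*np.sin(a)*-1*-1*-1 if 0 else 85-d*np.cos(a)+h*np.sin(a),y,121+d*np.sin(a)+h*np.cos(a)]
E
python3 - <<'E'
from h import *
S=[((-85,115,115),97,218),((-85,-115,115),424,362),((-160,115,60),33,375),((-160,-115,60),348,520),((-160,-115,0),347,557),((-85,-115,60),404,437),((-98,-40,165),302,283),((-150,-85,132),327,410),((-114,-85,132),355,368),((-114,0,132),226,304)]
D=[((-85,115,115),457,405),((85,115,115),113,375),((-98,-40,165),525,167),((-150,-85,132),625,190),((-114,-85,132),556,185),((-160,-115,60),628,292)]
L=[('S',172,113,6,110,84),('S',172,-113,6,457,232),('D',172,113,-6,430,222),('D',172,-113,6,482,18)]
us=lambda u,v:((u+.5)/5.4-.5+222,(v+.5)/5.4-.5+168)
ud=lambda u,v:((u+.5)/6-.5+205,(v+.5)/6-.5+138)
def res(v,full=False):
    r=[proj("scene",sealer(v,[p for p,_,_ in S]))-[us(a,b) for _,a,b in S],proj("side",sealer(v,[p for p,_,_ in D]))-[ud(a,b) for _,a,b in D]]
    for k,d,y,h,a,b in L:
        r.append(proj("scene" if k=='S' else "side",sealer(v,[lid(v[3],d,y,h)]))-(us if k=='S' else ud)(a,b))
    return np.vstack(r)
f=least_squares(lambda v:res(v).ravel(),[600,-50,0,.6],loss='soft_l1',x_scale=[10,10,.1,.1])
print(f.x,np.sqrt(np.diag(np.linalg.inv(f.jac.T@f.jac))));print(np.round(res(f.x),1).tolist())
v=f.x
for n,p in dict(press=lid(v[3],136,0,6),front=lid(v[3],172,0,6),ridge=lid(v[3],155,-15,27),press0=lid(0,136,0,6),stud=(-137,-85,132),stud1=(-137,85,132),piv=(-137,0,132),knob=(-98,-40,165),kn6=(-98-120*np.sin(.6),-40,45+120*np.cos(.6))).items(): print(n,np.round(sealer(v,[p])[0],1))
E
```

```text
[ 5.95228030e+02 -5.89906864e+01  1.51075784e-01  5.38838776e-01] [1.13701564 1.52062149 0.0097238  0.01304102]
[[-1.3, 0.5], [-0.6, 2.5], [-1.4, -3.3], [1.0, 0.1], [-0.0, 3.9], [1.6, -0.9], [0.1, -0.1], [-0.6, 0.3], [-0.2, 0.2], [0.2, 1.0], [0.7, 0.6], [-1.1, -0.5], [-0.5, -0.2], [-0.5, 0.1], [-0.2, -0.0], [0.5, -1.9], [0.7, -0.1], [-0.6, 0.3], [-0.2, 2.4], [-2.5, -0.7]]
press [566.9 -63.3 195.9]
front [536.4 -68.  214.4]
ridge [563.7 -79.  223.7]
press0 [544.8 -66.7 127. ]
stud [ 472.6 -163.6  132. ]
stud1 [447.    4.4 132. ]
piv [459.8 -79.6 132. ]
knob [ 504.4 -113.3  165. ]
kn6 [ 437.4 -123.5  144. ]
```

arm_command(offset=[[-0.03, -0.033, 0], [-0.031, -0.032, 0], [0, 0, 0], [0, 0, 0], [0, 0, 0], [0, 0, 0], [0, 0, 0], [0, 0, 0]], twist=[[0, 0, 0], [0, 0, 0], [0, 0, -0.172], [0, 0, -0.172], [0, 0, -0.172], [0, 0, -0.172], [0, 0, -0.172], [0, 0, -0.172]], grip=[-1, -1, -1, -1, -1, -1, -1, -1])

```text
clock: 1.15
tool_pos: [584.7, -61.0, 238.4]
tcp_rot: [[-0.861, 0.508, -0.001], [0.508, 0.861, -0.0], [0.001, -0.0, -1.0]]
wrist_force: [-0.3, -0.6, 0.3]
finger_gap: 10.1
gripper_force: 0.0
```

arm_command(offset=[[0, 0, 0], [0, 0, 0], [0, 0, 0], [0, 0, 0], [0, 0, 0.02], [0, 0, 0.01]], twist=[[0, 0, -0.172], [0, 0, -0.172], [0, 0, -0.172], [0, 0, -0.174], [0, 0, 0], [0, 0, 0]], grip=[-1, -1, -1, -1, -1, -1])

```text
clock: 1.9
tool_pos: [584.3, -61.2, 207.6]
tcp_rot: [[-0.989, -0.15, -0.002], [-0.15, 0.989, 0.0], [0.002, 0.0, -1.0]]
wrist_force: [0.2, -1.4, -0.0]
finger_gap: 0.3
gripper_force: 0.0
```

```bash
python3 - <<'E'
from rig import get_obs, viewer
import cv2,numpy as np
o=get_obs();print(o['clock'],o['tool_pos'],np.round(o['tcp_rot'],3).tolist(),o['finger_gap'],np.round(o['q'],2),o['wrist_force'])
a=viewer.get_image("side")[118:238,205:315];b=viewer.get_image("wrist")
cv2.imwrite("pics/p1.png",np.hstack([cv2.resize(a,(352,384),interpolation=cv2.INTER_CUBIC),cv2.resize(b,(448,384))]))
E
```

```text
1.9 [584.31203355 -61.15726013 207.60515255] [[-0.989, -0.15, -0.002], [-0.15, 0.989, 0.0], [0.002, 0.0, -1.0]] 0.29471653273872467 [ 0.29  0.49 -0.35  1.72  0.2   0.97  1.58] [ 0.18043807 -1.39624661 -0.02685284]
```

View pics/p1.png

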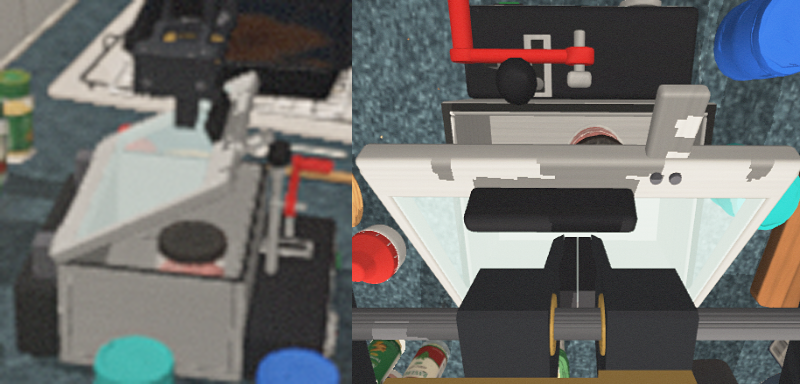

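The side view (left half) and the wrist view (right half) show the closed fingertips at (575,240), just behind the black ridge at (550,210) and above the clear lid. I'll press down slowly.

arm_command(offset=[[0, 0, 0.006], [0, 0, 0.006], [0, 0, 0.006], [0, 0, 0.005], [0, 0, 0.005], [0, 0, 0.005], [0, 0, 0.005], [0, 0, 0.005]], twist=[[0, 0, 0], [0, 0, 0], [0, 0, 0], [0, 0, 0], [0, 0, 0], [0, 0, 0], [0, 0, 0], [0, 0, 0]], grip=[-1, -1, -1, -1, -1, -1, -1, -1])

```text
clock: 3.0
tool_pos: [585.0, -61.0, 165.4]
tcp_rot: [[-0.989, -0.151, 0.0], [-0.151, 0.989, -0.0], [-0.0, -0.0, -1.0]]
wrist_force: [-0.9, -0.7, 1.7]
finger_gap: 0.4
gripper_force: 1.0
```

arm_command(offset=[[0.001, 0, 0.005], [0.001, 0, 0.005], [0.002, 0, 0.005], [0.002, 0, 0.005], [0.002, 0, 0.004], [0.002, 0, 0.004], [0.002, 0, 0.003], [0.002, 0, 0.003]], twist=[[0, 0, 0], [0, 0, 0], [0, 0, 0], [0, 0, 0], [0, 0, 0], [0, 0, 0], [0, 0, 0], [0, 0, 0]], grip=[-1, -1, -1, -1, -1, -1, -1, -1])

```text
clock: 4.0
tool_pos: [571.0, -63.1, 131.6]
tcp_rot: [[-0.989, -0.151, 0.0], [-0.151, 0.989, -0.0], [-0.0, -0.0, -1.0]]
wrist_force: [1.1, 0.7, 1.8]
finger_gap: 0.5
gripper_force: 0.8
```

arm_command(offset=[[0, 0, 0.002], [0, 0, 0.002], [0, 0, 0.002], [0, 0, 0.001], [0, 0, 0]], twist=[[0, 0, 0], [0, 0, 0], [0, 0, 0], [0, 0, 0], [0, 0, 0]], grip=[-1, -1, -1, -1, -1])

```text
clock: 4.62
tool_pos: [570.6, -63.2, 127.2]
tcp_rot: [[-0.989, -0.15, -0.001], [-0.15, 0.989, -0.001], [0.001, -0.001, -1.0]]
wrist_force: [-10.4, 0.2, 27.1]
finger_gap: 0.3
gripper_force: 13.7
```

The tip is at 127.2 mm with 27 N, so the lid is shut. Next I'll move up and over to the stud.

arm_command(offset=[[0, 0, -0.02], [0, 0, -0.05], [0, 0, -0.05], [0.037, -0.028, 0], [0.038, -0.028, 0], [0.038, -0.029, 0], [0, 0, 0], [0, 0, 0]], twist=[[0, 0, 0], [0, 0, 0], [0, 0, 0], [0, 0, 0], [0, 0, 0], [0, 0, 0], [0, -0.1, 0], [0, -0.1, 0]], grip=[-1, -1, -1, -1, -0.1, -0.1, -0.1, -0.1])

```text
clock: 5.62
tool_pos: [471.8, -164.7, 244.6]
tcp_rot: [[-0.969, -0.15, 0.199], [-0.147, 0.989, 0.03], [-0.201, -0.0, -0.98]]
wrist_force: [0.0, 0.4, 0.0]
finger_gap: 38.0
gripper_force: 0.0
```

```bash
python3 - <<'E'
from rig import get_obs, viewer
import cv2,numpy as np
o=get_obs();print(o['clock'],o['tool_pos'],np.round(o['tcp_rot'],3).tolist(),o['finger_gap'],np.round(o['q'],2),o['wrist_force'])
a=viewer.get_image("side")[118:238,205:315];c=viewer.calibration("wrist");b=viewer.get_image("wrist");cv2.imwrite("pics/w2.png",b)
print(np.round(c['pose'],3).tolist())
cv2.imwrite("pics/p2.png",np.hstack([cv2.resize(a,(288,384),interpolation=cv2.INTER_CUBIC),b]))
from h import *
v=[595.2,-59,.151];print(proj("wrist",sealer(v,[(-150,-85,132),(-118,-85,132),(-98,-40,178)])))
E
```

```text
5.625 [ 471.81164532 -164.68631173  244.61573332] [[-0.969, -0.15, 0.199], [-0.147, 0.989, 0.03], [-0.201, -0.0, -0.98]] 38.04530967947735 [ 0.64  0.21 -0.38  2.04 -0.01  0.72  2.  ] [0.00406664 0.36329551 0.01872767]
[[-0.149, 0.857, 0.493, 361.224], [0.989, 0.129, 0.073, -180.511], [-0.001, 0.498, -0.867, 369.343], [0.0, 0.0, 0.0, 1.0]]
[[257.58884732 152.21874265]
 [257.64862386 186.84551807]
 [316.56171612 238.67538482]]
```

View pics/p2.png

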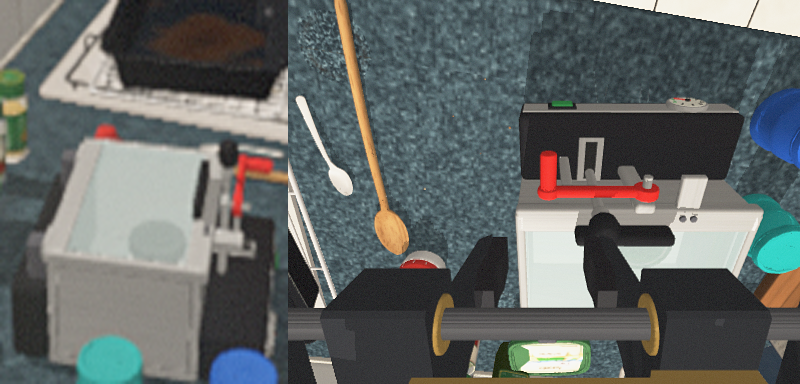

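The wrist view shows the stud tip at (259,152) and the bar end at (259,190) in wrist pixels, within 2 px of the fit. The side view shows the lid shut. I'll descend over the stud.

arm_command(offset=[[0.008, 0.001, 0.04], [0.008, 0, 0.04], [0.005, 0, 0.0211], [0.002, 0, 0.01], [0.002, 0, 0.01], [0, 0, 0]], twist=[[0, 0, 0], [0, 0, 0], [0, 0, 0], [0, 0, 0], [0, 0, 0], [0, 0, 0]], grip=[-0.1, -0.1, -0.1, -0.1, -0.1, -0.1])

```text
clock: 6.48
tool_pos: [471.8, -163.1, 120.9]
tcp_rot: [[-0.969, -0.151, 0.196], [-0.148, 0.989, 0.03], [-0.198, 0.0, -0.98]]
wrist_force: [0.2, 0.4, -0.6]
finger_gap: 39.8
gripper_force: 0.0
```

arm_command(offset=[[0, 0, 0], [0, 0, 0], [0, 0, 0], [0, 0, 0]], twist=[[0, 0, 0], [0, 0, 0], [0, 0, 0], [0, 0, 0]], grip=[-0.9, -0.9, -0.9, -0.9])

```text
clock: 6.98
tool_pos: [471.8, -162.7, 121.4]
tcp_rot: [[-0.969, -0.151, 0.197], [-0.148, 0.989, 0.03], [-0.199, 0.0, -0.98]]
wrist_force: [-0.2, 3.5, 3.4]
finger_gap: 13.2
gripper_force: 30.0
```

arm_command(offset=[[-0.0033, 0.0016, -0.0163], [-0.0032, 0.0048, -0.0156], [-0.0029, 0.0079, -0.0144], [-0.0026, 0.0106, -0.0126], [0, 0, 0]], twist=[[0, 0, 0], [0, 0, 0], [0, 0, 0], [0, 0, 0], [0, 0, 0]], grip=[-0.9, -0.9, -0.9, -0.9, -0.9])

```text
clock: 7.6
tool_pos: [468.6, -140.7, 183.5]
tcp_rot: [[-0.969, -0.149, 0.2], [-0.147, 0.989, 0.026], [-0.201, -0.004, -0.98]]
wrist_force: [-2.4, -8.5, 6.0]
finger_gap: 13.1
gripper_force: 30.0
```

arm_command(offset=[[-0.0021, 0.0129, -0.0104], [-0.0016, 0.0147, -0.0077], [-0.001, 0.016, -0.0047], [-0.0003, 0.0166, -0.0016], [0.0003, 0.0166, 0.0016], [0.001, 0.016, 0.0047], [0.0016, 0.0147, 0.0077], [0.0021, 0.0129, 0.0104]], twist=[[0, 0, 0], [0, 0, 0], [0, 0, 0], [0, 0, 0], [0, 0, 0], [0, 0, 0], [0, 0, 0], [0, 0, 0]], grip=[-0.9, -0.9, -0.9, -0.9, -0.9, -0.9, -0.9, -0.9])

```text
clock: 8.6
tool_pos: [450.5, -19.2, 182.2]
tcp_rot: [[-0.968, -0.151, 0.199], [-0.148, 0.989, 0.029], [-0.201, -0.001, -0.98]]
wrist_force: [3.1, -3.1, 0.9]
finger_gap: 12.7
gripper_force: 30.0
```

arm_command(offset=[[0.0026, 0.0106, 0.0126], [0.0029, 0.0079, 0.0144], [0.0032, 0.0048, 0.0156], [0.0033, 0.0016, 0.0163], [0, 0, 0], [0, 0, 0]], twist=[[0, 0, 0], [0, 0, 0], [0, 0, 0], [0, 0, 0], [0, 0, 0], [0, 0, 0]], grip=[-0.9, -0.9, -0.9, -0.9, -0.9, -0.9])

```text
clock: 9.35
tool_pos: [446.4, 5.4, 121.8]
tcp_rot: [[-0.969, -0.151, 0.197], [-0.148, 0.989, 0.03], [-0.2, 0.0, -0.98]]
wrist_force: [1.6, 1.1, 0.1]
finger_gap: 12.8
gripper_force: 30.0
```

```bash
python3 - <<'E'
from h import *
from rig import get_obs
import cv2
o=get_obs();print(o['clock'],o['tool_pos'],o['wrist_force'],o['finger_gap'],np.round(o['q'],2))
a=viewer.get_image("side")[118:238,205:315];b=viewer.get_image("wrist")
cv2.imwrite("pics/p3.png",np.hstack([cv2.resize(a,(288,384),interpolation=cv2.INTER_CUBIC),b]))
E
```

```text
9.35 [446.43298031   5.40974828 121.75293222] [1.57780969 1.05997163 0.12823674] 12.77029148448082 [ 0.19  0.33 -0.33  2.29  0.29  0.35  1.34]
```

View pics/p3.png

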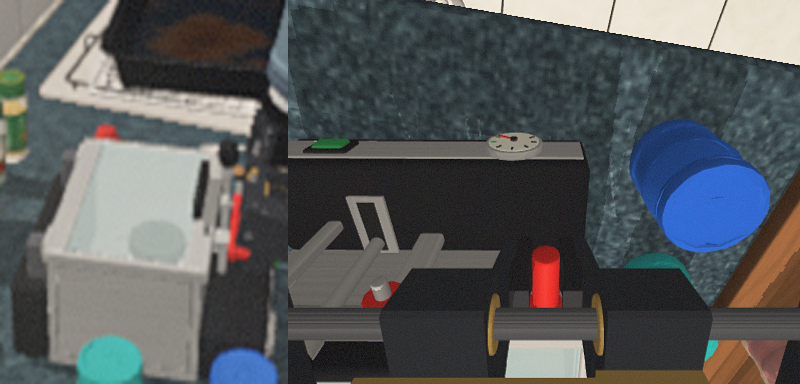

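The catch now lies to the left: the wrist view shows the red stud at (545,275) between the fingers, and the side view shows the red bar down at the left. I'll release it, rise, straighten the tool and go above the knob.

arm_command(offset=[[0, 0, 0.0015], [0, 0, 0], [0, 0, 0], [0, 0, 0], [-0.004, 0, -0.02], [-0.008, 0, -0.04], [-0.008, 0, -0.04]], twist=[[0, 0, 0], [0, 0, 0], [0, 0, 0], [0, 0, 0], [0, 0, 0], [0, 0, 0], [0, 0, 0]], grip=[-0.9, -0.4, -0.4, -0.4, -0.4, -0.4, -0.4])

```text
clock: 10.32
tool_pos: [445.5, 5.0, 222.4]
tcp_rot: [[-0.969, -0.151, 0.195], [-0.148, 0.989, 0.03], [-0.197, 0.0, -0.98]]
wrist_force: [1.0, 0.0, -0.3]
finger_gap: 26.7
gripper_force: 0.0
```

arm_command(offset=[[0, 0, 0], [0, 0, 0], [-0.014, -0.042, 0], [-0.013, -0.042, 0], [-0.013, -0.042, 0], [0, 0, 0]], twist=[[0, 0.1, 0], [0, 0.1, 0], [0, 0, 0], [0, 0, 0], [0, 0, 0], [0, 0, 0]], grip=[-0.4, -0.4, -0.4, -0.15, -0.15, -0.15])

```text
clock: 11.08
tool_pos: [505.0, -117.1, 221.1]
tcp_rot: [[-0.989, -0.145, -0.0], [-0.145, 0.989, -0.001], [0.0, -0.001, -1.0]]
wrist_force: [0.6, 0.1, -0.3]
finger_gap: 37.3
gripper_force: 0.0
```

```bash
python3 - <<'E'
from h import *
from rig import get_obs
import cv2
o=get_obs();print(o['clock'],o['tool_pos'],o['wrist_force'],o['finger_gap'],np.round(o['tcp_rot'],3).tolist())
a=viewer.get_image("side")[118:238,205:315];b=viewer.get_image("wrist")
cv2.imwrite("pics/p4.png",np.hstack([cv2.resize(a,(288,384),interpolation=cv2.INTER_CUBIC),b]))
v=[595.2,-59,.151];print(proj("wrist",sealer(v,[(-98,-40,178),(-114,0,132),(-114,85,132)])))
d=np.array(o['tool_pos'])-[595.2,-59,0];c,s=np.cos(.151),np.sin(.151);print(c*d[0]+s*d[1],-s*d[0]+c*d[1])
E
```

```text
11.075 [ 504.99051182 -117.07962999  221.13568906] [ 0.59944588  0.09158978 -0.33553632] 37.31446571562543 [[-0.989, -0.145, -0.0], [-0.145, 0.989, -0.001], [0.0, -0.001, -1.0]]
[[256.0738167  220.45798006]
 [308.25310688 177.430875  ]
 [418.6755169  177.46065971]]
-97.91974208114911 -43.84882310505867
```

View pics/p4.png

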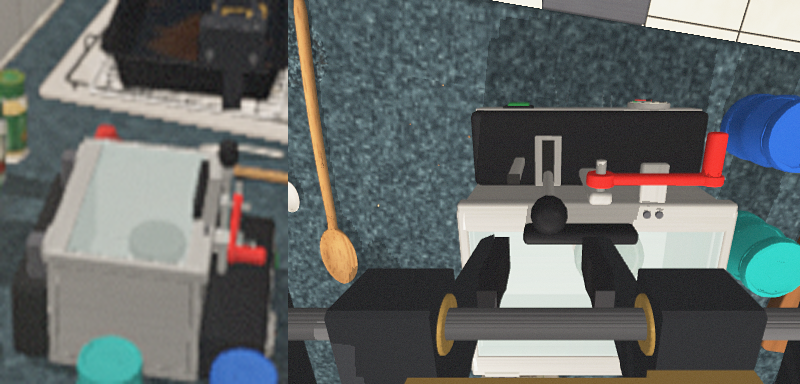

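The catch lies across the tongue at (655,180), and the knob is at (261,215) in wrist pixels, slightly left of the tool's centre. I'll centre on it and descend.

arm_command(offset=[[0, 0.005, 0], [0, 0, 0.02], [0, 0, 0.02], [0, 0, 0.014], [0, 0, 0.014], [0, 0, 0]], twist=[[0, 0, 0], [0, 0, 0], [0, 0, 0], [0, 0, 0], [0, 0, 0], [0, 0, 0]], grip=[-0.12, -0.12, -0.12, -0.12, -0.12, -0.12])

```text
clock: 11.92
tool_pos: [503.1, -108.1, 152.7]
tcp_rot: [[-0.989, -0.151, -0.002], [-0.151, 0.989, 0.0], [0.002, 0.001, -1.0]]
wrist_force: [0.1, -0.4, 0.5]
finger_gap: 38.1
gripper_force: 0.0
```

arm_command(offset=[[0, 0, 0], [0, 0, 0], [0, 0, 0], [0, 0, 0]], twist=[[0, 0, 0], [0, 0, 0], [0, 0, 0], [0, 0, 0]], grip=[-0.9, -0.9, -0.9, -0.9])

```text
clock: 12.42
tool_pos: [504.5, -112.1, 153.9]
tcp_rot: [[-0.989, -0.148, 0.002], [-0.148, 0.989, -0.004], [-0.001, -0.004, -1.0]]
wrist_force: [3.3, -8.2, -6.6]
finger_gap: 23.6
gripper_force: 30.0
```

The knob is gripped (gap 23.6 mm). I'll pull along the arc, taking out the small sideways strain.

arm_command(offset=[[0.006, -0.002, 0], [0.006, -0.001, 0.0006], [0.0119, 0, 0.0018], [0.0116, 0, 0.003], [0.0113, 0, 0.0041], [0.0108, 0, 0.0052], [0.0102, 0, 0.0063], [0, 0, 0]], twist=[[0, 0, 0], [0, 0, 0], [0, 0, 0], [0, 0, 0], [0, 0, 0], [0, 0, 0], [0, 0, 0], [0, 0, 0]], grip=[-0.9, -0.9, -0.9, -0.9, -0.9, -0.9, -0.9, -0.9])

```text
clock: 13.42
tool_pos: [439.5, -121.9, 134.4]
tcp_rot: [[-0.989, -0.151, 0.006], [-0.151, 0.989, -0.001], [-0.005, -0.002, -1.0]]
wrist_force: [2.5, -0.1, 9.9]
finger_gap: 23.8
gripper_force: 30.0
```

arm_command(offset=[[0.002, 0, 0.001], [0, 0, 0], [0, 0, 0]], twist=[[0, 0, 0], [0, 0, 0], [0, 0, 0]], grip=[-0.9, -0.9, -0.9])

```text
clock: 13.8
tool_pos: [438.6, -122.1, 133.8]
tcp_rot: [[-0.988, -0.151, 0.007], [-0.151, 0.989, -0.001], [-0.007, -0.002, -1.0]]
wrist_force: [3.3, -0.2, 7.6]
finger_gap: 24.3
gripper_force: 30.0
```

arm_command(offset=[[0.002, 0, 0.0014], [0.002, 0, 0.0014], [0, 0, 0], [0, 0, 0]], twist=[[0, 0, 0], [0, 0, 0], [0, 0, 0], [0, 0, 0]], grip=[-0.9, -0.9, -0.9, -0.9])

```text
clock: 14.3
tool_pos: [436.5, -122.4, 132.1]
tcp_rot: [[-0.988, -0.152, 0.01], [-0.152, 0.988, -0.001], [-0.01, -0.003, -1.0]]
wrist_force: [3.2, 1.5, 18.3]
finger_gap: 23.8
gripper_force: 30.0
```

```bash
python3 - <<'E'
from h import *
from rig import get_obs
import cv2
o=get_obs();print(o['clock'],o['tool_pos'],o['wrist_force'],o['moment'],np.round(o['q'],2))
a=viewer.get_image("side")[138:238,225:315];b=viewer.get_image("scene")[178:288,222:332]
cv2.imwrite("pics/p5.png",np.hstack([cv2.resize(a,(360,400),interpolation=cv2.INTER_CUBIC),cv2.resize(b,(400,400),interpolation=cv2.INTER_CUBIC)]))
v=[595.2,-59,.151]
f=lambda p:(p-[222,178])*400/110+[360,0]
g=lambda p:(p-[225,138])*4
for t in(.4,.5,.6):
  P=sealer(v,[(-98-120*np.sin(t),-39,45+120*np.cos(t))]);print(t,P,g(proj("side",P)),f(proj("scene",P)))
E
```

```text
14.3 [ 436.48177167 -122.44664022  132.1071517 ] [ 3.23170567  1.45387547 18.25864547] [ 0.45296354 -0.84790948 -0.01838187] [ 0.47  0.39 -0.35  2.12  0.22  0.65  1.69]
0.4 [[ 457.98330915 -119.32752983  155.52731928]] [[326.37818882 125.59177633]] [[533.50272999 195.19227353]]
0.5 [[ 447.30534705 -120.95226948  150.30990743]] [[339.87927439 132.84086187]] [[526.86855488 207.60997516]]
0.6 [[ 437.19567541 -122.49053907  144.04027379]] [[352.46644459 141.20412391]] [[520.51157751 220.39342307]]
```

View pics/p5.png

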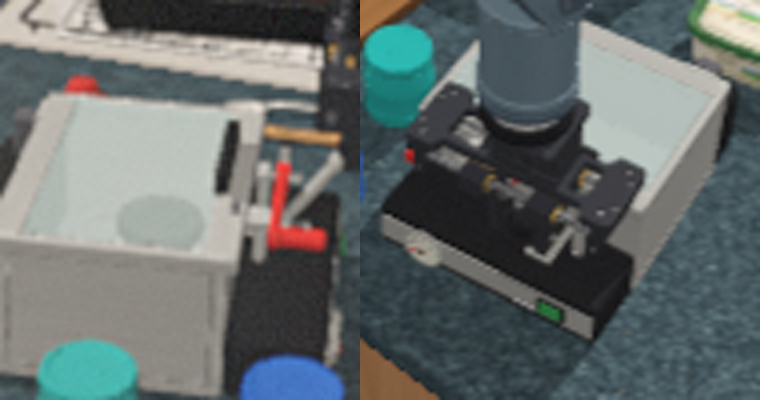

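The side crop shows the stem leaning to the front at (338,158), consistent with about 0.6 rad, and the lid shut with the catch flipped at (300,238). I'll pull a bit more to be sure it sits on its stop.

arm_command(offset=[[0.002, 0, 0], [0.002, 0, 0], [0, 0, 0], [0, 0, 0], [0, 0, 0]], twist=[[0, 0, 0], [0, 0, 0], [0, 0, 0], [0, 0, 0], [0, 0, 0]], grip=[-0.9, -0.9, -0.9, -0.9, -0.9])

```text
clock: 15.02
tool_pos: [436.4, -122.4, 132.3]
tcp_rot: [[-0.988, -0.153, 0.018], [-0.153, 0.988, -0.0], [-0.018, -0.003, -1.0]]
wrist_force: [14.8, 3.2, 2.0]
finger_gap: 23.6
gripper_force: 30.0
```

The commanded 4 mm gave no motion and the pull rose to 15 N, so the lever is on its stop.

```bash
python3 -c "
from rig import ctrl;print(ctrl.close_job())"
```

```text
the job is handed in; nothing more can be done
None
```

I shut the lid, flipped the catch across the tongue, and handed the job in at about 15 s with the lever held on its front stop. The hand-in returned no verdict, and I took no final picture of the jar, the other jars, the lemon or the timer, though the arm felt no unexpected contact.

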